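# Bolt a mosaic panel onto the sloped easel

## Task

Lock the mosaic panel that has a bare wooden margin onto the sloped easel: draw the bolt right back, then set the panel flat on the slope, mosaic up, its foot on the ledge and its bare margin at the top, midway between the barrel and the keeper. Then slide the bolt over the margin fully home into its keeper. Leave the other panel, the hammer, the bowl and the jar where they are.

Things in the scene. Friction and masses are not known exactly. Their poses are not given: they have to be found in the camera images.
- easel_board: Sloping plywood board of the easel, fixed, 35 degrees, 235 x 290 mm, 14 mm thick below its face. Origin: on its face at the middle of the ledge's upper edge, 40 mm above the table. x up the slope (away from the robot), y left along the ledge, z out of the face. Spans x -35 to 200, y -90 to 200 mm. Ledge: x -16 to 0, y -65 to 65, 14 mm high. The panel's foot belongs at x = 0, y = 0.
- bolt (a joint): Travel of the steel bolt in m along the board's -y: 0 drawn right back, 0.107 fully home in the keeper. Rod 12 mm thick, at board x 126 mm, underside 16 mm above the face; its tip is at board y 45 mm minus the travel. Starts pushed part or all the way across the panel's place. Friction about 2.5 N; stays where left.
- bolt_knob (a point): Middle of the bolt's knob: a cylinder 20 mm diameter, 36 mm high, its axis along the board's z, from 36 to 72 mm above the face (this point 56 mm above). It lies at board x 126 mm, y 169 mm minus the travel.
- panel: The panel to mount: wooden backing 140 x 62 x 12 mm carrying 110 mm of mosaic, flush at the foot and both long sides and 24 mm thick in all there; the last 30 mm at the +x end is bare margin, 12 mm thick. About 0.36 kg. Origin: centre of the underside; x along its length to the margin, z up out of the mosaic. Starts flat on the table, left or right of the easel.
- panel_foot (a point): Middle of the panel's foot edge, at its underside (panel x = -70 mm).
- panel_rim (a point): Middle of the bare margin's upper face (panel x = 55 mm, 12 mm above the underside).
- panel_full: The other panel, 140 x 62 mm, mosaic over its whole length, 24 mm thick everywhere, so the bolt cannot pass over it. Leave it. Origin: centre of the underside, x along its length. The two panels may lie either way round, left or right of the easel.
- hammer: Hammer, 230 mm long, lying on the table just in front of the easel's foot, about parallel to the ledge; bystander. x axis along the handle towards the head.
- bowl: Round bowl of stone pieces, 124 mm across, 50 mm high; bystander. Origin: centre of the underside.
- jar: Closed jar, 72 mm diameter, 130 mm high; bystander. Origin: centre of the underside.
- barrel_end (a point): End of the bolt's steel barrel (track) nearest the panel, at board x 126, y 50 mm, on the board's face. The barrel runs from here along the board's +y for 138 mm; 44 mm wide across, 28 mm high.
- keeper (a point): Mouth of the steel keeper, a loop open along the board's y, on the bolt's axis at board x 126, y -45, z 22 mm. The loop is 24 mm long along y (to y -69), 44 mm wide across and 35 mm high above the board.
- lamp_bar (a point): Middle of a thin lamp bar fixed to the easel, 24 mm wide and 16 mm high, over the bolt: it runs along the board's y for 290 mm, level, 250 mm above the table, on a post at each end rising from the top corners of the board. Keep clear of it: there is no room for a gripper straight above the bolt, only square to the board.

How it is judged:
By the outcome, as a careful person would: the job done as asked, in the order asked, and still so for the second after the job is handed in, with the robot touching nothing.
It also fails if it takes over 61 s, if anything falls off the work surface, if the arm or the gripper's body presses on something with over 40 N, if the wrist force passes 120 N, or if a joint passes its speed limit or range.

## Robot

A 7-joint arm with a two-finger parallel gripper is mounted at the origin on the work surface. World frame = base frame: x ahead of the robot, y to its left, z up, the work surface at z = 0. Lengths are in m, angles in rad, forces in N, time in s.
With the tool pointing down it reaches from about 0.425 to 0.875 m from the base axis. Payload 4.7 kg.
Tool frame: the origin (TCP) lies midway between the tips of the shut fingers; the grasp point (between the pads) lies 19 mm behind it; z points along the fingers, y is the line along which they close (so a half turn about z gives the same grasp; the last joint's range is limited). The gripper opens to 87 mm and grips with 3 to 60 N. Pads are 19 mm wide; open, the fingers measure 117 mm over their backs; the gripper's body (75 mm by 190 mm) begins 51 mm behind the grasp point.
Start: joints at [1.23, 0.321, -0.07, 1.45, 0.023, 1.371, -0.057], TCP at [0.226, -0.61, 0.187] pointing down, gripper open.
Joint ranges: [-2.86, 2.86], [-0.3, 2.09], [-1.38, 1.24], [0.06, 2.45], [-1.56, 4.7], [0.09, 2.05], [-2.69, 2.69]. Speed limits (rad/s): [2.57, 2.57, 3.14, 3.14, 3.14, 3.14, 3.14].

## Interface

Orientations are given as a rotation vector (axis times angle).
In Python, from bench import ctrl, get_image, calibration gives the robot as it stands.
- The arm moves only by the tool apply_moves, never from a script. Its arguments are lists of equal length, an entry for each row: "dp": the shift along the tool's x, y, z in m, a list of three; "twist": the turn, a rotation vector about the tool's x, y, z in rad, a list of three; "fingers": the closure, from 0 (fully open) to 1 (shut). In form: {"dp": [[dx, dy, dz], ...], "twist": [[ax, ay, az], ...], "fingers": [fingers, ...]}. A call has 1 to 10 rows; each row shifts and turns the commanded pose from where the row before left it, along the tool's axes as they then stand; what a row does not reach is not made up. A row lasts 1/10 s, in which the tool goes at most 50 mm and 8.59 degrees, less where a joint would pass 70% of its speed; a pose out of reach is approached as far as the arm can. A call is refused whole if a number of a shift passes 0.05 or a number of a turn 0.15, either way. A call with a gripper value outside its range is refused whole. The fingers move at their own pace and stop on an object; "newtons" is the grip in N (left out, the last holds). Time passes only in rows, so rows that do not move let the fingers close. It gives the time, the measured TCP pose, the force, the opening and the grip force at its end, in the units of the state.
- ctrl.get_state(): the state, without advancing time (a new reading comes with each control period).
- get_image(name): name is "side" or "top" or "wrist"; returns the picture (480x640x3 uint8, red, green, blue); there is no depth.
- calibration(name): a dict with "fx", "fy", "cx", "cy" (pixels), "eye" and "attitude" of the camera in the world; the wrist camera has in their place "hand_eye" (4x4, takes a point from camera to tool coordinates, whose origin is the TCP and whose axes are the flange's). Camera axes: x right, y up, looking along -z (the intrinsics and any distortion apply to the point x, -y, -z); pixel columns grow to the right and rows downward; lengths in m; the calibration is good to about 2 mm. A picture is of the moment at which its call begins: read the wrist's pose just before it. calibration takes no time and is no camera call.
- ctrl.close_job(): hands the job in; it is judged then, once.
The state is a dict: "time": time; "joint_positions": joint angles; "qd": joint speeds; "joint_torque": joint torques, N m; "position": TCP position; "tool_rot": TCP orientation; "ft_force": force on the tool from outside, world axes, zero at the start; "torque": the same for the moment, N m; "grip_width": opening from 0.0 (shut) to 1.0 (fully open); "grip_force": force on a finger pad.
Only numpy, scipy, OpenCV 4.12 (cv2) and the standard library are available. Lean on these libraries where they do the work, as an engineer would, in place of code of your own. Each camera call takes 0.05 s, during which the arm holds its last target. There are 200 camera calls.

## Working session

There is one attempt and no reset: what is moved stays moved. The work goes in short steps, Python scripts to look and compute and a tool call to move; the robot and the scene stay as the last step left them, time stands still between calls to the robot, and variables do not carry over. Pictures are saved under pics/ and viewed, at most 10 in all, crops included, and the job is handed in when it is done.

Besides the shell and the picture viewer there is one more tool, called after "Request:" as name(argument=value, ...) on one line, values as JSON. apply_moves: Moves the arm, as the interface text tells. Its arguments: {"type":"object","properties":{"dp":{"type":"array"},"twist":{"type":"array"},"fingers":{"type":"array"},"newtons":{"type":"number"}},"required":["dp","twist","fingers"]}

```bash
ls; mkdir -p pics; python3 - <<'E'
from bench import ctrl,get_image,calibration
import cv2,numpy as np
s=ctrl.get_state()
for k in s: print(k,np.round(s[k],3))
for n in("side","top","wrist"):
    print(n,calibration(n)); cv2.imwrite(f"pics/{n}0.png",get_image(n)[:,:,::-1])
E
```

```text
pics
time 0.0
joint_positions [ 1.23   0.322 -0.07   1.452  0.023  1.371 -0.057]
qd [-0.003  0.002  0.001 -0.001 -0.     0.001  0.002]
joint_torque [ 0.0000e+00 -4.9129e+01 -4.0400e-01 -3.1253e+01 -6.4000e-02  4.4000e-02
  0.0000e+00]
position [ 0.226 -0.609  0.186]
tool_rot [-3.09e+00 -5.54e-01  1.00e-03]
ft_force [ 0.502 -0.77   0.29 ]
torque [-0.074 -0.025 -0.016]
grip_force 0.0
grip_width 1.002
side {'fx': 532.9217762333574, 'fy': 532.9217762333574, 'cx': 314.76262231335613, 'cy': 238.69673043269287, 'eye': array([0.42921988, 0.83768503, 1.14859207]), 'attitude': array([ 0.06051431, -1.05951595, -2.86018743])}
top {'fx': 542.0228396749384, 'fy': 542.0228396749384, 'cx': 320.69289436628907, 'cy': 244.37651896736293, 'eye': array([ 0.41362328, -0.01435936,  1.57878736]), 'attitude': array([ 0.07470826, -0.05254369, -1.55226006])}
wrist {'fx': 389.9035301765857, 'fy': 389.9035301765857, 'cx': 319.4150856068632, 'cy': 236.49030223171232, 'hand_eye': array([[ 8.42252601e-04,  9.61557924e-01,  2.74600892e-01,
         7.35693717e-02],
       [ 9.99999235e-01, -5.61127778e-04, -1.10230922e-03,
         8.84828735e-04],
       [-9.05847980e-04,  2.74601610e-01, -9.61557661e-01,
        -1.97408047e-01],
       [ 0.00000000e+00,  0.00000000e+00,  0.00000000e+00,
         1.00000000e+00]])}
```

View pics/top0.png

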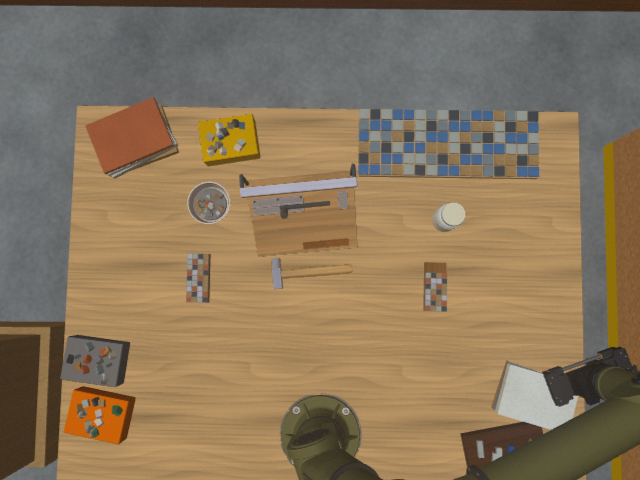

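View pics/side0.png

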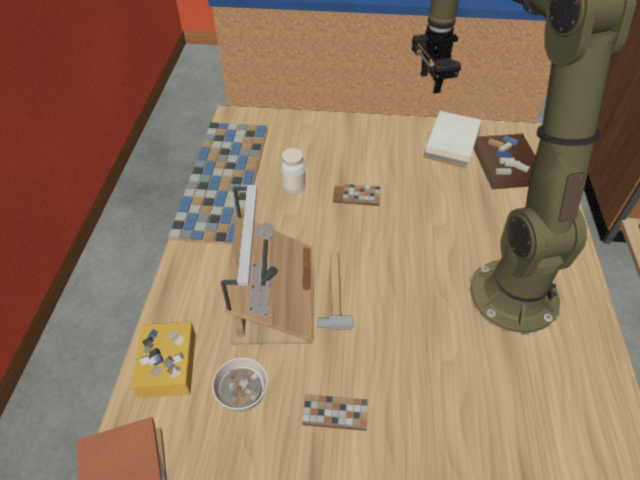

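The top view shows the panel with the margin on the right at (435,287), margin at its top end (row ~266). The full panel is on the left at (198,278). The easel has its ledge at about (327,244), knob at about (284,211), keeper at about (343,200) and lamp bar at row 188. The side view shows the margin panel near the jar, at (357,195).

```bash
cat > h.py <<'E'
import numpy as np,cv2
from scipy.spatial.transform import Rotation as R
from bench import ctrl,get_image,calibration
def cam(n,s=None):
    c=calibration(n)
    if n=="wrist":
        H=c["hand_eye"];Rt=R.from_rotvec(s["tool_rot"]).as_matrix()
        return c,Rt@H[:3,:3],Rt@H[:3,3]+s["position"]
    return c,R.from_rotvec(c["attitude"]).as_matrix(),np.array(c["eye"])
def ray(C,u,v):
    c,A,e=C
    d=A@np.array([(u-c["cx"])/c["fx"],-(v-c["cy"])/c["fy"],-1]);return e,d/np.linalg.norm(d)
def onplane(C,u,v,p,n):
    e,d=ray(C,u,v);n=np.array(n,float);return e+d*(n@(np.array(p)-e))/(n@d)
def onz(C,u,v,z): return onplane(C,u,v,[0,0,z],[0,0,1])
def two(C1,p1,C2,p2):
    e1,d1=ray(C1,*p1);e2,d2=ray(C2,*p2)
    t=np.linalg.lstsq(np.c_[d1,-d2],e2-e1,rcond=None)[0]
    a,b=e1+t[0]*d1,e2+t[1]*d2;return (a+b)/2,np.linalg.norm(a-b)
def pix(C,P):
    c,A,e=C;q=A.T@(np.array(P)-e);return np.array([c["cx"]+c["fx"]*q[0]/-q[2],c["cy"]-c["fy"]*q[1]/-q[2]])
def board(x,y,psi):  # 4x4 board frame
    T=np.eye(4);T[:3,:3]=R.from_euler("zy",[psi,-35],degrees=True).as_matrix();T[:3,3]=[x,y,.04];return T
def delta(s,p,Rt):
    R0=R.from_rotvec(s["tool_rot"]);dp=R0.inv().apply(np.array(p)-s["position"]);tw=(R0.inv()*R.from_matrix(Rt)).as_rotvec()
    print("dp",np.round(dp,4),"tw",np.round(tw,3),"rows",np.ceil(max(np.abs(dp).max()/.05,np.linalg.norm(tw)/.149)))
E
python3 - <<'E'
from h import *
T=cam("top");S=cam("side")
for n,u,v,z in[("panel",435,287,.024),("pan top",435,264,.012),("pan bot",435,311,.024),("ledgeL",303,245,.04),("ledgeR",350,242,.04),("bar",240,192,.258),("barR",357,183,.258),("full",198,278,.024),("board bl",258,255,.02),("board br",357,247,.02)]:
    print(n,onz(T,u,v,z).round(3))
t=cv2.imread("pics/top0.png");s=cv2.imread("pics/side0.png")
a=cv2.resize(t[170:300,235:365],(400,400),interpolation=3);b=cv2.resize(s[180:350,210:340],(400,523),interpolation=3)
o=np.zeros((523,800,3),np.uint8);o[:400,:400]=a;o[:,400:]=b;cv2.imwrite("pics/c.png",o)
E
```

```text
panel [ 0.424 -0.319  0.024]
pan top [ 0.49  -0.322  0.012]
pan bot [ 0.356 -0.319  0.024]
ledgeL [0.536 0.059 0.04 ]
ledgeR [ 0.547 -0.075  0.04 ]
bar [0.647 0.207 0.258]
barR [ 0.674 -0.081  0.258]
full [0.437 0.359 0.024]
board bl [0.506 0.189 0.02 ]
board br [ 0.534 -0.096  0.02 ]
```

View pics/c.png

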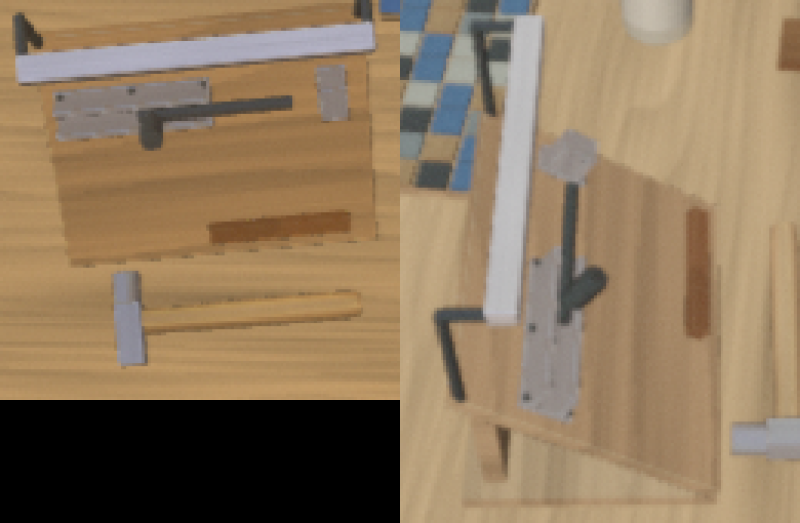

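The crop gives the ledge's inner corners at (209,223) and (350,211), and the board's bottom corners at (70,265) and (375,238). The knob's top end is near (150,143) and the rod tip is at (291,102). The bolt is part way across.

```bash
python3 - <<'E'
from h import *
from scipy.optimize import least_squares
T=cam("top");S=cam("side")
ct=lambda u,v:np.array([235+u/3.077,170+v/3.077]); cs=lambda u,v:np.array([210+(u-400)/3.077,180+v/3.077])
K=[(T,ct(209,223),(0,.065,0)),(T,ct(350,211),(0,-.065,0)),(T,ct(70,265),(-.035,.2,0)),(T,ct(376,239),(-.035,-.09,0)),(S,cs(717,490),(-.035,.2,0)),(S,cs(716,205),(-.035,-.09,0))]
f=lambda q:np.concatenate([pix(C,(board(*q)@[*p,1])[:3])-u for C,u,p in K])
r=least_squares(f,[.55,0,5]);print(r.x,r.fun.round(1))
B=board(*r.x);n=B[:3,2]
def inb(C,u,z):
    p=onplane(C,*u,(B@[0,0,z,1])[:3],n);return (np.linalg.inv(B)@[*p,1])[:3].round(4)
print("tip",inb(T,ct(291,102),.028),inb(S,cs(572,183),.028),"knobtop",inb(T,ct(150,143),.072),inb(S,cs(598,278),.072))
for z in(.242,.258):print("bar",onz(T,*ct(17,70),z).round(3),onz(T,*ct(374,37),z))
b,_=two(T,ct(18,81),S,cs(500,321));print("bar end bottom front",b,_, (np.linalg.inv(B)@[*b,1]))
# target above bolt knob : y guess, high
t=.169-inb(T,ct(150,143),.072)[1];print("travel",t)
s=ctrl.get_state()
Rt=np.c_[-B[:3,0],B[:3,1],-B[:3,2]]
P=(B@[.09,.169-t,.20,1])[:3];print("view target",P);delta(s,P,Rt)
E
```

```text
[ 5.51448969e-01 -5.17220534e-03  6.37761532e+00] [ 0.  -0.7 -0.4 -0.4  0.6 -0.3  0.8  0.4 -0.2  2.3  1.1 -1.6]
tip [ 0.1285 -0.024   0.028 ] [ 0.1286 -0.0213  0.028 ] knobtop [0.1223 0.0976 0.072 ] [0.1234 0.0931 0.072 ]
bar [0.648 0.208 0.242] [ 0.67989515 -0.08110477  0.242     ]
bar [0.645 0.206 0.258] [ 0.67670814 -0.08030589  0.258     ]
bar end bottom front [0.64303781 0.20671351 0.24781686] 0.009421592111695996 [0.21655847 0.1889999  0.11770041 1.        ]
travel 0.0714
view target [0.5011203  0.10182105 0.24891441]
dp [ 0.5054 -0.571  -0.0615] tw [-0.858 -0.206 -2.773] rows 20.0
```

Request:
apply_moves(dp=[[0.047,0.017,-0.015],[0.047,0.017,-0.015],[0.047,0.017,-0.015],[0.047,0.017,-0.015],[0.02,-0.04,0],[0.02,-0.04,0],[0.02,-0.04,0],[0.02,-0.04,0],[0.02,-0.04,0],[0.02,-0.04,0]], twist=[[0,0,0],[0,0,0],[0,0,0],[0,0,0],[0,0,0],[0,0,0],[0,0,0],[0,0,0],[0,0,0],[0,0,0]], fingers=[0,0,0,0,0,0,0,0,0,0], newtons=30)

```text
time: 1.15
position: [0.4463, -0.3393, 0.2446]
tool_rot: [-3.092, -0.554, 0.001]
ft_force: [-0.0, -0.1, 1.4]
grip_width: 1.0
grip_force: 0.0
```

Request:
apply_moves(dp=[[0.02,-0.04,0],[0.02,-0.04,0],[0.02,-0.04,0],[0.02,-0.04,0],[0.02,-0.04,0],[0.02,-0.04,0],[0.02,-0.04,0],[0.02,-0.04,0],[0.02,-0.04,0],[0.02,-0.04,0]], twist=[[0,0,0],[0,0,0],[0,0,0],[0,0,0],[0,0,0],[0,0,0],[0,0,0],[0,0,0],[0,0,0],[0,0,0]], fingers=[0,0,0,0,0,0,0,0,0,0])

```text
time: 2.15
position: [0.4948, 0.1049, 0.2449]
tool_rot: [3.092, 0.554, 0.0]
ft_force: [0.5, 0.2, 0.4]
grip_width: 0.999
grip_force: 0.0
```

Request:
apply_moves(dp=[[0,0,0],[0,0,0],[0,0,0],[0,0,0],[0,0,0],[0,0,0],[0,0,0],[0,0,0],[0,0,0],[0,0,0]], twist=[[-0.043,-0.01,-0.139],[-0.043,-0.01,-0.139],[-0.043,-0.01,-0.139],[-0.043,-0.01,-0.139],[-0.043,-0.01,-0.139],[-0.043,-0.01,-0.139],[-0.043,-0.01,-0.139],[-0.043,-0.01,-0.139],[-0.043,-0.01,-0.139],[-0.043,-0.01,-0.139]], fingers=[0,0,0,0,0,0,0,0,0,0])

```text
time: 3.15
position: [0.4948, 0.1037, 0.2446]
tool_rot: [1.729, 2.119, -0.029]
ft_force: [0.7, 0.3, -0.2]
grip_width: 0.997
grip_force: 0.0
```

Request:
apply_moves(dp=[[0,0,0],[0,0,0],[0,0,0],[0,0,0],[0,0,0],[0,0,0],[0,0,0],[0,0,0],[0,0,0],[0,0,0]], twist=[[-0.043,-0.01,-0.139],[-0.043,-0.01,-0.139],[-0.043,-0.01,-0.139],[-0.043,-0.01,-0.139],[-0.043,-0.01,-0.139],[-0.043,-0.01,-0.139],[-0.043,-0.01,-0.139],[-0.043,-0.01,-0.139],[-0.043,-0.01,-0.139],[-0.043,-0.01,-0.139]], fingers=[0,0,0,0,0,0,0,0,0,0])

```text
time: 4.15
position: [0.5401, 0.1275, 0.2358]
tool_rot: [0.097, 2.564, -0.08]
ft_force: [-0.5, -0.6, -0.3]
grip_width: 1.001
grip_force: 0.0
```

```bash
cat >> h.py <<'E'
def B0(): 
    import json;return board(*json.load(open("b.json")))
E
echo "[0.5514,-0.0052,6.0]">b.json
python3 - <<'E'
from h import *
s=ctrl.get_state();print(s["joint_positions"].round(3) if hasattr(s["joint_positions"],"round") else s["joint_positions"],s["position"])
cv2.imwrite("pics/w1.png",get_image("wrist")[:,:,::-1])
B=B0();Rt=np.c_[-B[:3,0],B[:3,1],-B[:3,2]]
print(np.linalg.inv(B)@[*s["position"],1]);delta(s,s["position"],Rt)
C=cam("wrist",s)
for n,p in dict(barrel=(.126,.05,.028),knob=(.126,.0996,.072),keep=(.126,-.045,.035),ledL=(0,.065,.014),ledR=(0,-.065,.014)).items():print(n,pix(C,(B@[*p,1])[:3]).round())
E
```

```text
[-0.346 -0.301 -0.152  2.11   0.377  0.888  0.819] [0.54014914 0.12751495 0.23577641]
[0.1163844  0.12121349 0.16682387 1.        ]
dp [0. 0. 0.] tw [-0.077 -0.04  -0.156] rows 2.0
barrel [258. 240.]
knob [306. 246.]
keep [157. 256.]
ledL [251.  95.]
ledR [113. 120.]
```

View pics/w1.png

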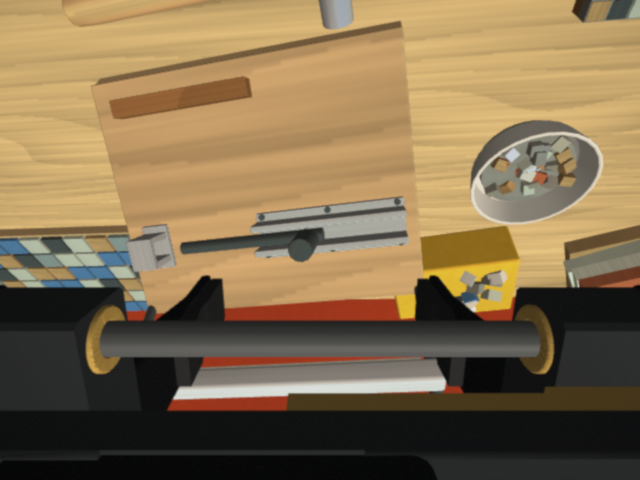

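The wrist view shows the knob's top at (302,247), the barrel end at (257,235), the keeper at about (160,250) and the ledge at (180,98). All fall within a few pixels of my predictions. Next I line up and go down onto the knob.

Request:
apply_moves(dp=[[0,0,0.015],[0,0,0.015],[-0.005,-0.012,0.015],[-0.005,-0.012,0.01]], twist=[[-0.038,-0.02,-0.078],[-0.038,-0.02,-0.078],[0,0,0],[0,0,0]], fingers=[0,0,0,0])

```text
time: 4.6
position: [0.5821, 0.1014, 0.1961]
tool_rot: [-0.118, 2.531, -0.044]
ft_force: [-0.0, 0.2, -0.0]
grip_width: 0.997
grip_force: 0.0
```

```bash
cat >> h.py <<'E'
def rep(goal=None,flip=-1):
    s=ctrl.get_state();B=B0();Rt=np.c_[flip*B[:3,0],-flip*B[:3,1],-B[:3,2]]
    print("q",np.round(s["joint_positions"],2),"f",np.round(s["ft_force"],1),"board pos",(np.linalg.inv(B)@[*s["position"],1])[:3].round(4))
    delta(s,(B@[*goal,1])[:3] if goal is not None else s["position"],Rt);return s,B,Rt
E
python3 -c "
from h import *
rep((.126,.0975,.04))"
```

```text
q [-0.31 -0.25 -0.04  2.17  0.32  0.67  1.12] f [-0.   0.2 -0. ] board pos [0.1252 0.094  0.1102]
dp [-0.0009  0.0038  0.0702] tw [-0.005 -0.003 -0.01 ] rows 2.0
```

Request:
apply_moves(dp=[[0,0.002,0.018],[0,0.001,0.018],[0,0,0.018],[0,0,0.016],[0,0,0],[0,0,0],[0,0,0],[0,0,0],[0,0,0],[0,0,0]], twist=[[-0.005,-0.003,-0.01],[0,0,0],[0,0,0],[0,0,0],[0,0,0],[0,0,0],[0,0,0],[0,0,0],[0,0,0],[0,0,0]], fingers=[0,0,0,0,0,0.6,0.8,0.8,0.8,0.8], newtons=15)

```text
time: 5.6
position: [0.6228, 0.1054, 0.1407]
tool_rot: [-0.136, 2.524, -0.041]
ft_force: [-0.8, -0.2, -0.5]
grip_width: 0.632
grip_force: 0.0
```

```bash
python3 -c "
from h import *
s,_,_=rep((.126,.169,.04));print(s['grip_width'],s['grip_force'])"
```

```text
q [-0.29 -0.1  -0.03  2.17  0.37  0.52  1.08] f [-0.8 -0.2 -0.5] board pos [0.1271 0.0978 0.0415]
dp [0.0009 0.0712 0.0016] tw [0.001 0.003 0.003] rows 2.0
0.6322071915302483 0.0
```

Request:
apply_moves(dp=[[0,0,0],[0,0,0],[0,0,0],[0,0,0],[0,0,0],[0,0,0],[0,0,0]], twist=[[0,0,0],[0,0,0],[0,0,0],[0,0,0],[0,0,0],[0,0,0],[0,0,0]], fingers=[1,1,1,1,1,1,1])

```text
time: 6.3
position: [0.6227, 0.105, 0.14]
tool_rot: [-0.136, 2.525, -0.041]
ft_force: [0.4, -1.0, 0.1]
grip_width: 0.207
grip_force: 15.0
```

```bash
python3 -c "
from h import *
s,_,_=rep((.126,.169,.04));print(s['grip_width'],s['grip_force'])"
```

```text
q [-0.29 -0.1  -0.03  2.17  0.37  0.52  1.08] f [ 0.4 -1.   0.1] board pos [0.1267 0.0975 0.041 ]
dp [0.0005 0.0715 0.0011] tw [0.001 0.002 0.003] rows 2.0
0.20741460661231637 14.972223490476608
```

Request:
apply_moves(dp=[[0,0.01,0],[0,0.01,0],[0,0.01,0],[0,0.01,0],[0,0.01,0],[0,0.01,0],[0,0.006,0],[0,0.004,0],[0,0.002,0],[0,0,0]], twist=[[0,0,0],[0,0,0],[0,0,0],[0,0,0],[0,0,0],[0,0,0],[0,0,0],[0,0,0],[0,0,0],[0,0,0]], fingers=[1,1,1,1,1,1,1,1,1,1])

```text
time: 7.3
position: [0.6178, 0.1702, 0.1385]
tool_rot: [-0.128, 2.524, -0.052]
ft_force: [-11.5, -14.8, 18.0]
grip_width: 0.217
grip_force: 15.2
```

```bash
python3 -c "
from h import *
s,_,_=rep((.126,.169,.04));print(s['grip_width'],s['grip_force'])"
```

```text
q [-0.34 -0.05 -0.14  2.13  0.52  0.57  0.82] f [-11.5 -14.8  18. ] board pos [0.1286 0.1628 0.0426]
dp [0.0026 0.0062 0.0025] tw [-0.008  0.003 -0.001] rows 1.0
0.21677023826802885 15.178169310092926
```

```bash
python3 - <<'E'
from h import *
t=get_image("top")[:,:,::-1];s=get_image("side")[:,:,::-1]
o=np.zeros((540,800,3),np.uint8);o[:400,:400]=cv2.resize(t[150:280,235:365],(400,400),interpolation=3);o[:,400:]=cv2.resize(s[140:350,190:345],(400,540),interpolation=3);cv2.imwrite("pics/d.png",o)
E
```

```text
(no output)
```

View pics/d.png

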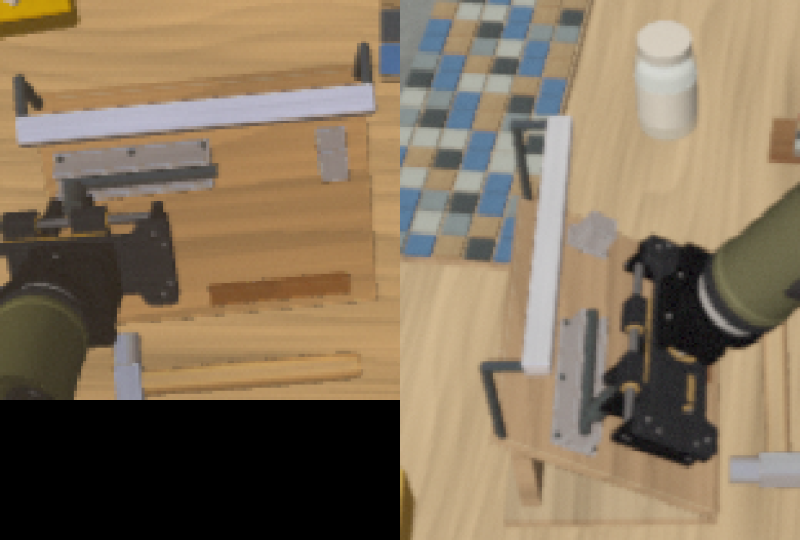

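```bash
python3 - <<'E'
from h import *
T=cam("top");S=cam("side");B=B0();n=B[:3,2]
ct=lambda u,v:(235+u/3.077,150+v/3.077); cs=lambda u,v:(190+(u-400)/2.581,140+v/2.571)
def inb(C,u,z):
    p=onplane(C,*u,(B@[0,0,z,1])[:3],n);return (np.linalg.inv(B)@[*p,1])[:3].round(4)
print("tip",inb(T,ct(216.5,171),.028),inb(S,cs(594,310),.028))
print("barrel",inb(T,ct(211,150),.014),inb(T,ct(54,165),.014),inb(T,ct(211,150),.028))
print("keeper",inb(T,ct(317,155),.035),inb(T,ct(347,150),.035))
print("ledge",inb(T,ct(209,285),0),inb(T,ct(350,273),0))
E
```

```text
tip [0.1271 0.0425 0.028 ] [0.1259 0.0426 0.028 ]
barrel [0.1411 0.0464 0.014 ] [0.1387 0.1867 0.014 ] [0.1477 0.045  0.028 ]
keeper [ 0.1383 -0.0466  0.035 ] [ 0.1408 -0.0727  0.035 ]
ledge [-0.0031  0.0654 -0.    ] [-0.0014 -0.066   0.    ]
```

The bolt is fully drawn: its tip is just past the barrel end, it is pushing on a stop, and the gripper is clear of the lamp bar. Now I release and retract.

Request:
apply_moves(dp=[[0,-0.005,0],[0,0,0],[0,0,0],[0,0,0],[0,0,0],[0,0,0],[0,0,-0.02],[0,0,-0.03],[0,0,-0.03],[0,0,-0.03]], twist=[[0,0,0],[0,0,0],[0,0,0],[0,0,0],[0,0,0],[0,0,0],[0,0,0],[0,0,0],[0,0,0],[0,0,0]], fingers=[0,0,0,0,0,0,0,0,0,0])

```text
time: 8.4
position: [0.5526, 0.1719, 0.2266]
tool_rot: [-0.137, 2.526, -0.041]
ft_force: [1.2, 0.8, 0.5]
grip_width: 0.981
grip_force: 0.0
```

```bash
echo "[0.5504,-0.0077,6.0]">b.json
python3 - <<'E'
from h import *
s,B,_=rep()
im=get_image("top");T=cam("top")
# panel outline: subtract wood colour locally -> mosaic+margin via saturation/brightness difference
c=im[250:325,405:470].astype(int)
bg=np.median(c.reshape(-1,3),0);m=(np.abs(c-bg).sum(2)>70).astype(np.uint8)
m=cv2.morphologyEx(m,cv2.MORPH_CLOSE,np.ones((5,5),np.uint8))
k=max(cv2.findContours(m,0,2)[0],key=cv2.contourArea)+np.array([405,250]);bx=cv2.boxPoints(cv2.minAreaRect(k));print(bx)
P=[onz(T,u+.5,v+.5,.02) for u,v in bx];print(np.round(P,3),[np.linalg.norm(P[i]-P[i-1]).round(3) for i in range(4)])
psi=np.radians(-1);Rt=np.array([[-np.cos(psi),-np.sin(psi),0],[-np.sin(psi),np.cos(psi),0],[0,0,-1]])
delta(s,[.44,-.32,.20],Rt)
delta(s,s["position"],Rt)
E
```

```text
q [-0.38 -0.28 -0.15  2.13  0.37  0.78  0.95] f [1.2 0.8 0.5] board pos [0.127  0.1673 0.1516]
dp [0. 0. 0.] tw [0.002 0.002 0.003] rows 1.0
[[422.53305 310.41006]
 [424.01102 261.6367 ]
 [457.19266 262.64218]
 [455.7147  311.41556]]
[[ 0.355 -0.286  0.02 ]
 [ 0.494 -0.29   0.02 ]
 [ 0.493 -0.385  0.02 ]
 [ 0.354 -0.38   0.02 ]] [np.float64(0.094), np.float64(0.139), np.float64(0.095), np.float64(0.139)]
dp [ 0.1598 -0.4774 -0.0438] tw [-0.026  0.612  0.122] rows 10.0
dp [0. 0. 0.] tw [-0.026  0.612  0.122] rows 5.0
```

Request:
apply_moves(dp=[[0,0,-0.01],[0,0,-0.01],[0,0,0],[0,0,0],[0,0,0]], twist=[[-0.005,0.122,0.024],[-0.005,0.122,0.024],[-0.005,0.122,0.024],[-0.005,0.122,0.024],[-0.005,0.122,0.024]], fingers=[0,0,0,0,0])

```text
time: 8.95
position: [0.5436, 0.1725, 0.244]
tool_rot: [0.025, 3.141, -0.0]
ft_force: [0.0, 0.9, -0.2]
grip_width: 0.996
grip_force: 0.0
```

Request:
apply_moves(dp=[[0.011,-0.048,0.004],[0.011,-0.048,0.004],[0.011,-0.048,0.004],[0.011,-0.048,0.004],[0.011,-0.048,0.004],[0.011,-0.048,0.004],[0.011,-0.048,0.004],[0.011,-0.048,0.004],[0.011,-0.048,0.004],[0.011,-0.048,0.004]], twist=[[0,0,0],[0,0,0],[0,0,0],[0,0,0],[0,0,0],[0,0,0],[0,0,0],[0,0,0],[0,0,0],[0,0,0]], fingers=[0,0,0,0,0,0,0,0,0,0])

```text
time: 9.95
position: [0.4249, -0.3084, 0.2032]
tool_rot: [0.025, 3.138, -0.003]
ft_force: [1.3, 0.1, 0.1]
grip_width: 1.005
grip_force: 0.0
```

```bash
python3 - <<'E'
from h import *
s=ctrl.get_state();print(np.round(s["joint_positions"],2))
cv2.imwrite("pics/w2.png",get_image("wrist")[:,:,::-1])
psi=np.radians(-1.7);Rt=np.array([[-np.cos(psi),-np.sin(psi),0],[-np.sin(psi),np.cos(psi),0],[0,0,-1]])
delta(s,[.424,-.319,.20],Rt)
E
```

```text
[ 0.11  0.04  0.49  1.76 -0.02  1.35  2.15]
dp [ 0.0007 -0.0106  0.0032] tw [-0.002  0.004  0.014] rows 1.0
```

View pics/w2.png

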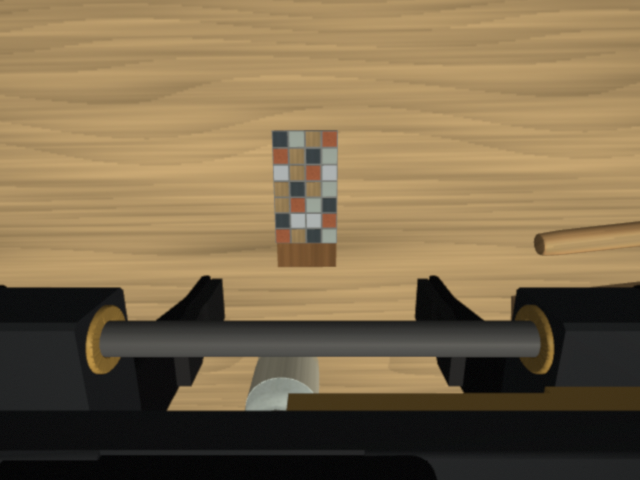

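The wrist view shows the mosaic's foot edge from (272,131) to (337,131), the mosaic/margin step at row 243 (277 to 336), and the margin end at row 266 (278 to 336).

```bash
python3 - <<'E'
from h import *
s=ctrl.get_state();C=cam("wrist",s)
a,b=onz(C,272.3,131,.024),onz(C,337.5,131,.024);c,d=onz(C,277,242.5,.024),onz(C,336.5,242.5,.024);e,f=onz(C,278,266.5,.012),onz(C,336,266.5,.012)
print(a,b,c,d,e,f,sep="\n");F=(a+b)/2;M=(c+d)/2;E=(e+f)/2
print("w",np.linalg.norm(a-b),np.linalg.norm(c-d),"mosaic",np.linalg.norm(M-F),"len",np.linalg.norm((E-F)[:2]))
v=(E-F)[:2];psi=np.arctan2(v[1],v[0]);cen=(F+E)/2;print("cen",cen,"psi deg",np.degrees(psi))
u=v/np.linalg.norm(v);g=F[:2]+.060*u
Rt=np.array([[-u[0],-u[1],0],[-u[1],u[0],0],[0,0,-1]]);print("grasp",g)
delta(s,[*g,.006],Rt)
E
```

```text
[ 0.3481281  -0.36336847  0.024     ]
[ 0.34970195 -0.30262272  0.024     ]
[ 0.45679102 -0.36509199  0.024     ]
[ 0.45818713 -0.30506351  0.024     ]
[ 0.48702437 -0.36709776  0.012     ]
[ 0.48841553 -0.30561876  0.012     ]
w 0.06076614078757217 0.06004471775491283 mosaic 0.10859401010681098 len 0.13884564829490964
cen [ 0.41831749 -0.33467693  0.018     ] psi deg -1.3877690991663516
grasp [ 0.40889743 -0.33444872]
dp [ 0.011  -0.015   0.1969] tw [-0.009  0.001 -0.003] rows 4.0
```

```bash
python3 - <<'E'
from h import *
s=ctrl.get_state();print(s["position"],s["qd"])
u=np.array([np.cos(np.radians(-1.4)),np.sin(np.radians(-1.4))])
Rt=np.array([[-u[0],-u[1],0],[-u[1],u[0],0],[0,0,-1]])
delta(s,[.413,-.322,.006],Rt)
# shifted-copy check: new frame, find the margin's brown blob
get=get_image("wrist");h=cv2.cvtColor(get,cv2.COLOR_RGB2HSV)
m=((get[:,:,0]<140)&(h[:,:,1]>110)).astype(np.uint8)[:280];n,l,st,c=cv2.connectedComponentsWithStats(m)
i=1+np.argmax(st[1:,4]);print(st[i],c[i]);C=cam("wrist",s);print("margin centre (want panel x=55)",onz(C,*c[i],.012))
E
```

```text
[ 0.42009662 -0.31809486  0.20282001] [-0.0241059  -0.04383616 -0.02683255  0.03466812  0.03447254  0.05295043
 -0.20134075]
dp [ 0.0072 -0.0024  0.1968] tw [-0.009  0.001 -0.002] rows 4.0
[ 287  248   61   24 1330] [317.00075188 259.48796992]
margin centre (want panel x=55) [ 0.48009902 -0.32552015  0.012     ]
```

Request:
apply_moves(dp=[[0.006,-0.004,0.03],[0,0,0.04],[0,0,0.04],[0,0,0.04],[0,0,0.03],[0,0,0.016],[0,0,0],[0,0,0]], twist=[[-0.009,0.001,-0.002],[0,0,0],[0,0,0],[0,0,0],[0,0,0],[0,0,0],[0,0,0],[0,0,0]], fingers=[0,0,0,0,0,0,0,0])

```text
time: 10.85
position: [0.4202, -0.3091, 0.0076]
tool_rot: [0.021, 3.14, 0.011]
ft_force: [-0.1, -0.2, 0.3]
grip_width: 0.996
grip_force: 0.0
```

Request:
apply_moves(dp=[[0,0,0],[0,0,0],[0,0,0],[0,0,0],[0,0,0],[0,0,0],[0,0,0],[0,0,0]], twist=[[0,0,0],[0,0,0],[0,0,0],[0,0,0],[0,0,0],[0,0,0],[0,0,0],[0,0,0]], fingers=[0.5,0.5,0.5,0.5,0.5,0.5,0.5,0.5], newtons=35)

```text
time: 11.65
position: [0.4197, -0.3091, 0.0073]
tool_rot: [0.022, 3.14, 0.012]
ft_force: [-0.3, -0.9, 0.1]
grip_width: 0.506
grip_force: 0.0
```

```bash
python3 - <<'E'
from h import *
s=ctrl.get_state();print(s["position"],s["grip_width"]*87,s["grip_force"],np.round(s["joint_positions"],2),s["tool_rot"],s["ft_force"])
E
```

```text
[ 0.41972171 -0.3091307   0.00727472] 44.01771046937825 0.0 [ 0.15  0.23  0.49  1.98 -0.14  0.96  2.26] [0.02218733 3.13953087 0.01191747] [-0.2852766  -0.90141738  0.13457561]
```

```bash
python3 - <<'E'
from h import *
s=get_image("side")[:,:,::-1];t=get_image("top")[:,:,::-1];w=get_image("wrist")[:,:,::-1]
o=np.zeros((600,800,3),np.uint8);o[:300,:400]=cv2.resize(t[230:350,380:540],(400,300),interpolation=3);o[:300,400:]=cv2.resize(s[130:250,290:450],(400,300),interpolation=3);o[300:,:400]=cv2.resize(w,(400,300));cv2.imwrite("pics/e.png",o)
print(ctrl.get_state()["position"])
E
```

```text
[ 0.41972407 -0.30915632  0.0072932 ]
```

View pics/e.png

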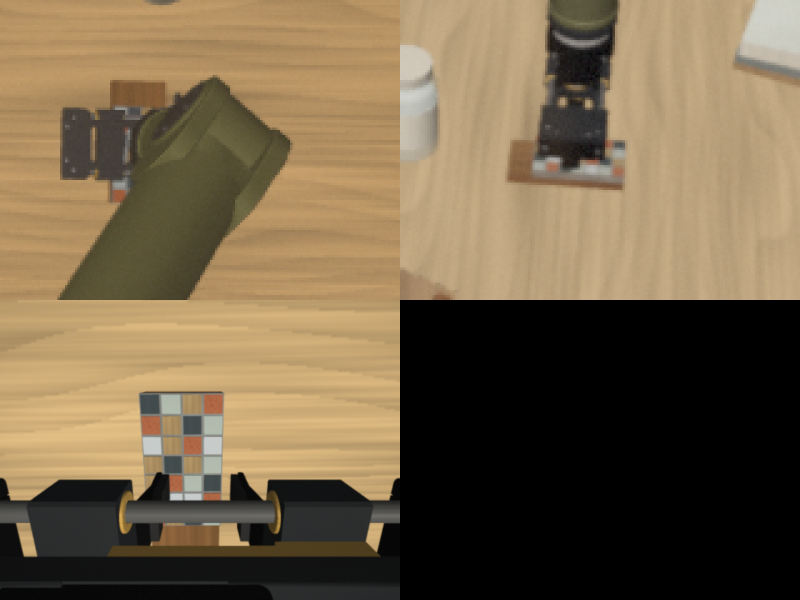

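The fingers are off centre. The panel is centred 14 mm to the -y side of the tool (mosaic columns 139–223 in the half-size wrist view, with the -y finger over it), and it has not moved. My earlier pose reading was taken while the arm was still settling, so I lift, shift and try again.

Request:
apply_moves(dp=[[0,0,-0.02],[0,0,-0.03],[0,-0.007,0],[0.005,-0.007,0],[0,0,0],[0,0,0],[0,0,0],[0,0,0],[0,0,0]], twist=[[0,0,0],[0,0,0],[0,0,0],[0,0,0],[0,0,0],[0,0,0],[0,0,0],[0,0,0],[0,0,0]], fingers=[0,0,0,0,0,0,0,0,0])

```text
time: 12.7
position: [0.4144, -0.3231, 0.0569]
tool_rot: [0.022, 3.14, 0.012]
ft_force: [0.3, -0.1, 0.4]
grip_width: 0.995
grip_force: 0.0
```

Request:
apply_moves(dp=[[0,0,0.02],[0,0,0.02],[0,0,0.012],[0,0,0],[0,0,0]], twist=[[0,0,0],[0,0,0],[0,0,0],[0,0,0],[0,0,0]], fingers=[0,0,0,0,0])

```text
time: 13.2
position: [0.4147, -0.3233, 0.0055]
tool_rot: [0.022, 3.139, 0.012]
ft_force: [0.4, -0.2, 0.2]
grip_width: 0.999
grip_force: 0.0
```

```bash
python3 - <<'E'
from h import *
s=ctrl.get_state();print(s["position"],s["grip_width"],s["tool_rot"],s["ft_force"])
w=get_image("wrist")[:,:,::-1];cv2.imwrite("pics/f.png",cv2.resize(w[120:480,100:540],(733,600),interpolation=3))
E
```

```text
[ 0.41468701 -0.32325727  0.00546071] 0.9987517328604648 [0.02220783 3.1394878  0.01150836] [ 0.36132561 -0.21152741  0.15459407]
```

View pics/f.png

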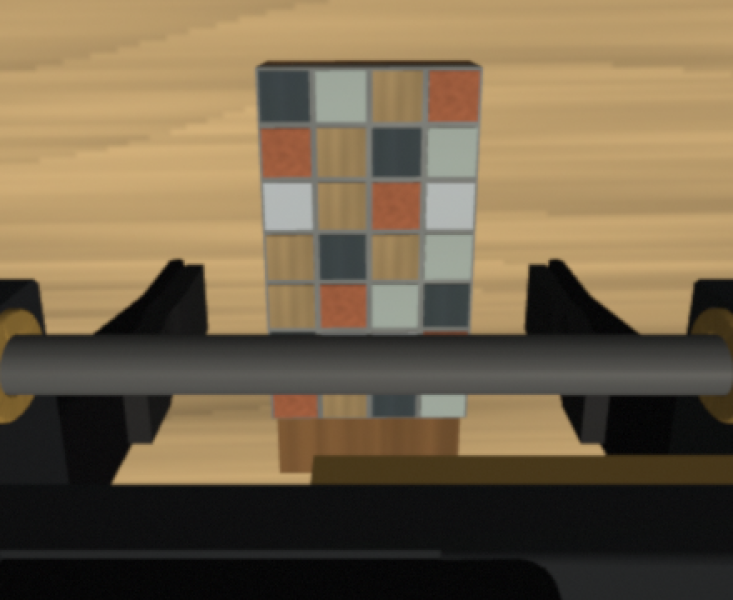

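The panel is centred between the fingers (266–474 against 207–527). But the visible fingertips sit about 30 mm behind the shut-finger TCP, so the open fingers swing back and are still above the panel. I part-close and lower by feel.

Request:
apply_moves(dp=[[0,0.001,0],[0,0,0],[0,0,0.005],[0,0,0.005],[0,0,0]], twist=[[0,0,0],[0,0,0],[0,0,0],[0,0,0],[0,0,0]], fingers=[0.12,0.12,0.12,0.12,0.12])

```text
time: 13.75
position: [0.4139, -0.3214, -0.0057]
tool_rot: [0.022, 3.141, 0.013]
ft_force: [-0.4, 0.3, 0.9]
grip_width: 0.885
grip_force: 0.0
```

Request:
apply_moves(dp=[[0,0,0.003],[0,0,0.003],[0,0,0]], twist=[[0,0,0],[0,0,0],[0,0,0]], fingers=[0.12,0.12,0.12])

```text
time: 14.05
position: [0.4142, -0.3217, -0.0113]
tool_rot: [0.022, 3.14, 0.013]
ft_force: [1.0, 0.3, -0.3]
grip_width: 0.88
grip_force: 0.0
```

Request:
apply_moves(dp=[[0,0,0.003],[0,0,0.003],[0,0,0]], twist=[[0,0,0],[0,0,0],[0,0,0]], fingers=[0.12,0.12,0.12])

```text
time: 14.35
position: [0.4143, -0.3217, -0.0173]
tool_rot: [0.022, 3.14, 0.012]
ft_force: [-0.7, 0.8, 0.1]
grip_width: 0.884
grip_force: 0.0
```

Request:
apply_moves(dp=[[0,0,0.002],[0,0,0.002],[0,0,0]], twist=[[0,0,0],[0,0,0],[0,0,0]], fingers=[0.12,0.12,0.12])

```text
time: 14.65
position: [0.4144, -0.3217, -0.0211]
tool_rot: [0.022, 3.14, 0.012]
ft_force: [0.7, 0.9, -0.8]
grip_width: 0.879
grip_force: 0.0
```

Request:
apply_moves(dp=[[0,0,0],[0,0,0],[0,0,0],[0,0,0],[0,0,0]], twist=[[0,0,0],[0,0,0],[0,0,0],[0,0,0],[0,0,0]], fingers=[0.4,0.4,0.4,0.4,0.4], newtons=35)

```text
time: 15.15
position: [0.4147, -0.322, -0.0207]
tool_rot: [0.022, 3.139, 0.012]
ft_force: [0.1, -0.6, 0.2]
grip_width: 0.706
grip_force: 35.0
```

Gripped at 61.4 mm with 35 N. I save the grasp relation, lift, and work out the approach.

Request:
apply_moves(dp=[[0,0,-0.02],[0,0,-0.04],[0,0,-0.045],[0,0,-0.045],[0,0,-0.045],[0,0,-0.045],[0,0,0],[0,0,0]], twist=[[0,0,0],[0,0,0],[0,0,0],[0,0,0],[0,0,0],[0,0,0],[0,0,0],[0,0,0]], fingers=[0.4,0.4,0.4,0.4,0.4,0.4,0.4,0.4])

```text
time: 15.95
position: [0.4141, -0.3236, 0.2193]
tool_rot: [0.022, 3.139, 0.012]
ft_force: [-0.9, 0.8, -4.0]
grip_width: 0.709
grip_force: 35.0
```

```bash
cat >> h.py <<'E'
def prep(goal,noprint=False):
    Rg=R.from_rotvec([0.022,3.139,0.012]).as_matrix();px=-Rg[:,0]*[1,1,0];px/=np.linalg.norm(px)
    P=np.c_[px,np.cross([0,0,1],px),[0,0,1]];s=ctrl.get_state();B=B0();Rt=B[:3,:3]@P.T@Rg
    print("q",np.round(s["joint_positions"],2),"f",np.round(s["ft_force"],1),"grip",round(s["grip_width"],3),round(s["grip_force"],1),"board",(np.linalg.inv(B)@[*s["position"],1])[:3].round(4))
    print("world d",((B@[*goal,1])[:3]-s["position"]).round(4));delta(s,(B@[*goal,1])[:3],Rt)
    Bf=B[:3,:3].T@s["ft_force"];print("force in board",Bf.round(1));return s,B,Rt
E
python3 -c "
from h import *
s,_,_=prep((.070,0,.10));print(s['position'])"
```

```text
q [ 0.12  0.03  0.51  1.73 -0.03  1.39  2.2 ] f [-0.9  0.8 -4. ] grip 0.709 35.0 board [-0.0418 -0.3133  0.225 ]
world d [ 0.1359  0.3233 -0.0575]
dp [-0.1312  0.3247  0.0603] tw [ 0.027 -0.609 -0.12 ] rows 7.0
force in board [-3.   1.1 -2.8]
[ 0.41412863 -0.32363827  0.21929877]
```

Request:
apply_moves(dp=[[-0.006,0.04,0],[-0.006,0.04,0],[-0.006,0.04,0],[-0.006,0.04,0],[-0.006,0.04,0],[-0.006,0.04,0],[-0.006,0.04,0],[-0.006,0.04,0],[0,0,0]], twist=[[0,0,0],[0,0,0],[0,0,0],[0,0,0],[0,0,0],[0,0,0],[0,0,0],[0,0,0],[0,0,0]], fingers=[0.4,0.4,0.4,0.4,0.4,0.4,0.4,0.4,0.4])

```text
time: 16.85
position: [0.4652, 0.0028, 0.2186]
tool_rot: [-0.006, -3.138, -0.016]
ft_force: [-0.6, -0.1, -2.7]
grip_width: 0.709
grip_force: 35.0
```

Request:
apply_moves(dp=[[0,0,0],[0,0,0],[0,0,0],[0,0,0],[0,0,0],[0,0,0],[0,0,0]], twist=[[0.005,-0.122,-0.024],[0.005,-0.122,-0.024],[0.005,-0.122,-0.024],[0.005,-0.122,-0.024],[0.005,-0.122,-0.024],[0,0,0],[0,0,0]], fingers=[0.4,0.4,0.4,0.4,0.4,0.4,0.4])

```text
time: 17.55
position: [0.5148, -0.0004, 0.136]
tool_rot: [-0.124, 2.682, 0.037]
ft_force: [0.5, 0.7, -1.3]
grip_width: 0.705
grip_force: 35.0
```

```bash
python3 -c "
from h import *
s,_,_=prep((.070,0,.05));print(s['position'])"
```

```text
q [-0.1  -0.3   0.07  2.27 -0.02  0.72  1.64] f [ 0.5  0.7 -1.3] grip 0.705 35.0 board [0.0266 0.0046 0.0991]
world d [ 0.0639 -0.     -0.0152]
dp [-0.0504 -0.0061  0.0417] tw [ 0.053 -0.153 -0.027] rows 2.0
force in board [-0.3  0.7 -1.4]
[ 5.14824378e-01 -3.72147657e-04  1.36045386e-01]
```

Request:
apply_moves(dp=[[-0.02,-0.003,0.01],[-0.02,-0.003,0.015],[-0.01,0,0.015],[0,0,0],[0,0,0],[0,0,0]], twist=[[0,0,0],[0,0,0],[0.017,-0.05,-0.009],[0.017,-0.05,-0.009],[0.017,-0.05,-0.009],[0,0,0]], fingers=[0.4,0.4,0.4,0.4,0.4,0.4])

```text
time: 18.15
position: [0.5791, 0.0012, 0.1247]
tool_rot: [-0.139, 2.525, -0.029]
ft_force: [-1.5, -0.6, -2.6]
grip_width: 0.703
grip_force: 35.0
```

```bash
python3 -c "
from h import *
s,_,_=prep((.070,0,.03));print(s['position'])"
```

```text
q [-0.09 -0.22  0.02  2.3   0.08  0.45  1.55] f [-1.5 -0.6 -2.6] grip 0.703 35.0 board [0.0727 0.0013 0.053 ]
world d [ 0.0111 -0.0016 -0.0202]
dp [ 0.0027 -0.0015  0.0229] tw [0.003 0.001 0.002] rows 1.0
force in board [-2.7 -0.3 -1.3]
[0.57910575 0.00117207 0.1247416 ]
```

Request:
apply_moves(dp=[[0.002,-0.001,0.015],[0,0,0.015],[0,0,0.015],[0,0,0.015],[0,0,0],[0,0,0]], twist=[[0,0,0],[0,0,0],[0,0,0],[0,0,0],[0,0,0],[0,0,0]], fingers=[0.4,0.4,0.4,0.4,0.4,0.4])

```text
time: 18.75
position: [0.614, -0.0001, 0.0758]
tool_rot: [-0.137, 2.523, -0.029]
ft_force: [-0.0, -0.2, -3.2]
grip_width: 0.706
grip_force: 35.0
```

```bash
python3 -c "
from h import *
s,B,_=prep((.066,0,-.0207))
w=get_image('wrist')[:,:,::-1];t=get_image('top')[:,:,::-1];g=get_image('side')[:,:,::-1]
o=np.zeros((600,800,3),np.uint8);o[:300,:400]=cv2.resize(w,(400,300),interpolation=3);o[:300,400:]=cv2.resize(t[170:260,240:360],(400,300),interpolation=3);o[300:,400:]=cv2.resize(g[230:335,230:370],(400,300),interpolation=3)
cv2.imwrite('pics/g.png',o)"
```

```text
q [-0.09 -0.06  0.03  2.28  0.08  0.31  1.55] f [-0.  -0.2 -3.2] grip 0.706 35.0 board [ 0.073  -0.     -0.0072]
world d [ 0.0021 -0.0007 -0.0151]
dp [ 0.0071 -0.0001  0.0135] tw [0.002 0.003 0.001] rows 1.0
force in board [-1.8 -0.  -2.6]
```

View pics/g.png

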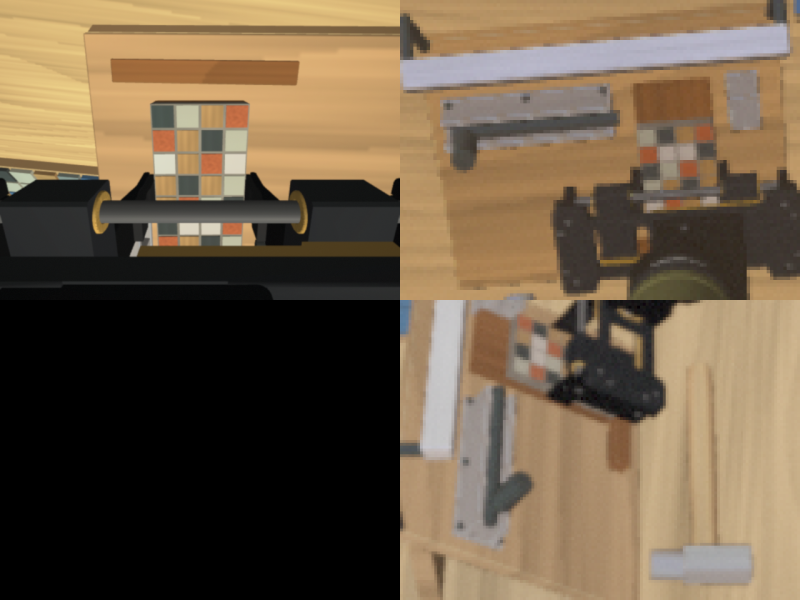

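The panel sits between the barrel (column 612) and the keeper (730) at 635–714 in the top crop. That matches the 19:14 mm gaps expected at y = 0. I check the foot-to-ledge gap before lowering.

```bash
python3 -c "
from h import *
s=ctrl.get_state();C=cam('wrist',s);B=B0()
def inb(u,v,z):
    p=onplane(C,u,v,(B@[0,0,z,1])[:3],B[:3,2]);return (np.linalg.inv(B)@[*p,1])[:3].round(4)
print('foot L/R',inb(152*1.6,103*1.6,.0375),inb(248*1.6,103*1.6,.0375));print('ledge',inb(111*1.6,82.5*1.6,.014),inb(298*1.6,84*1.6,.014),inb(298*1.6,84*1.6,.0))"
```

```text
foot L/R [ 0.0111 -0.0314  0.0375] [0.011  0.0283 0.0375]
ledge [-0.0006 -0.0636  0.014 ] [0.0002 0.0678 0.014 ] [0.0006 0.0734 0.    ]
```

Request:
apply_moves(dp=[[0.003,0.001,0.006],[0.003,0.001,0.005],[0,0,0.002],[0,0,0]], twist=[[0,0,0],[0,0,0],[0,0,0],[0,0,0]], fingers=[0.4,0.4,0.4,0.4])

```text
time: 19.3
position: [0.6146, 0.0013, 0.0601]
tool_rot: [-0.137, 2.524, -0.029]
ft_force: [-7.1, -0.2, 4.2]
grip_width: 0.708
grip_force: 35.0
```

```bash
python3 -c "
from h import *
s,B,_=prep((.062,0,-.0207))"
```

```text
q [-0.09 -0.03  0.02  2.29  0.1   0.27  1.53] f [-7.1 -0.2  4.2] grip 0.708 35.0 board [ 0.0648  0.0022 -0.0203]
world d [-0.0019 -0.0025 -0.0017]
dp [ 0.0028 -0.0022  0.0003] tw [0.002 0.002 0.001] rows 1.0
force in board [-3.3  0.2  7.5]
```

Request:
apply_moves(dp=[[0.002,0,0],[0.002,0,0],[0.001,0,0],[0,0,0]], twist=[[0,0,0],[0,0,0],[0,0,0],[0,0,0]], fingers=[0.4,0.4,0.4,0.4])

```text
time: 19.7
position: [0.6124, 0.001, 0.0587]
tool_rot: [-0.137, 2.52, -0.029]
ft_force: [2.1, -0.4, 1.5]
grip_width: 0.708
grip_force: 35.0
```

```bash
python3 -c "
from h import *
s,B,_=prep((.062,0,-.0207))"
```

```text
q [-0.08 -0.03  0.02  2.3   0.1   0.26  1.53] f [ 2.1 -0.4  1.5] grip 0.708 35.0 board [ 0.0621  0.0022 -0.0203]
world d [ 0.0003 -0.0022 -0.0003]
dp [ 0.0001 -0.0022  0.0004] tw [0.002 0.006 0.001] rows 1.0
force in board [ 2.5 -0.7  0. ]
```

Request:
apply_moves(dp=[[0,0,0],[0,0,0],[0,0,0],[0,0,0],[0,0,-0.01],[0,0,-0.03],[0,0,-0.04],[0,0,-0.04],[0,0,0],[0,0,0]], twist=[[0,0,0],[0,0,0],[0,0,0],[0,0,0],[0,0,0],[0,0,0],[0,0,0],[0,0,0],[0,0,0],[0,0,0]], fingers=[0,0,0,0,0,0,0,0,0,0])

```text
time: 20.7
position: [0.558, -0.0023, 0.1455]
tool_rot: [-0.134, 2.528, -0.03]
ft_force: [0.3, -0.9, -0.3]
grip_width: 0.997
grip_force: 0.0
```

```bash
python3 -c "
from h import *
s,B,_=rep((.1267,.167,.10))
C=cam('wrist',s)
for n,p in dict(footL=(0,.031,.024),footR=(0,-.031,.024),stepL=(.110,.031,.024),stepR=(.11,-.031,.024),endL=(.14,.031,.012),endR=(.14,-.031,.012)).items():print(n,pix(C,(B@[*p,1])[:3]).round())
w=get_image('wrist')[:,:,::-1];t=get_image('top')[:,:,::-1];g=get_image('side')[:,:,::-1]
o=np.zeros((600,800,3),np.uint8);o[:300,:400]=cv2.resize(w,(400,300),interpolation=3);o[:300,400:]=cv2.resize(t[170:260,240:360],(400,300),interpolation=3);o[300:,400:]=cv2.resize(g[230:335,230:370],(400,300),interpolation=3);o[300:,:400]=cv2.resize(w[50:350,120:520],(400,300))
cv2.imwrite('pics/i.png',o)"
```

```text
q [ 0.09 -0.29 -0.14  2.31 -0.04  0.51  1.66] f [ 0.3 -0.9 -0.3] board pos [ 0.0669 -0.0016  0.0821]
dp [-0.0596  0.1689 -0.0164] tw [ 0.009  0.001 -0.002] rows 4.0
footL [372. 140.]
footR [275. 140.]
stepL [366. 298.]
stepR [279. 299.]
endL [363. 327.]
endR [282. 328.]
```

View pics/i.png

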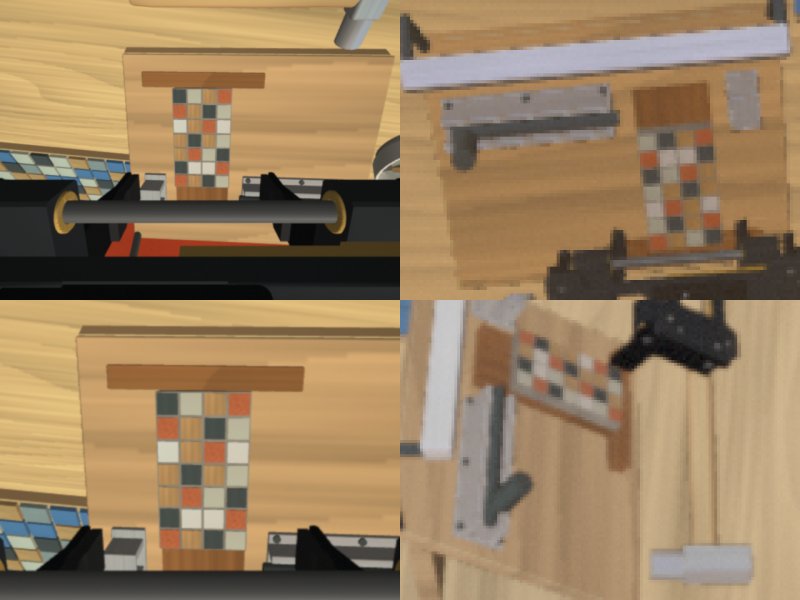

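The panel is seated. Its foot is against the ledge (wrist rows 389/391 in the crop), and the corners match the predictions for x = 0, y = 0 to within 2 px. The margin lies between keeper and barrel, and the bolt is still drawn. Now back to the knob.

Request:
apply_moves(dp=[[-0.015,0.02,-0.01],[-0.015,0.037,-0.006],[-0.015,0.037,0],[-0.015,0.037,0],[0,0.037,0],[0,0,0],[0,0,0],[0,0,0]], twist=[[0,0,0],[0.009,0,-0.002],[0,0,0],[0,0,0],[0,0,0],[0,0,0],[0,0,0],[0,0,0]], fingers=[0,0,0,0,0,0,0,0])

```text
time: 21.65
position: [0.5822, 0.1712, 0.1812]
tool_rot: [-0.135, 2.531, -0.041]
ft_force: [0.0, 0.9, -0.3]
grip_width: 1.001
grip_force: 0.0
```

```bash
python3 -c "
from h import *
rep((.1267,.166,.041))"
```

```text
q [ 0.16 -0.19 -0.61  2.13  0.26  0.64  1.04] f [ 0.   0.9 -0.3] board pos [0.1251 0.1667 0.0974]
dp [-0.0017 -0.0008  0.0564] tw [ 0.001 -0.003  0.001] rows 2.0
```

Request:
apply_moves(dp=[[-0.002,0,0.018],[0,0,0.02],[0,0,0.018],[0,0,0],[0,0,0],[0,0,0],[0,0,0],[0,0,0],[0,0,0],[0,0,0]], twist=[[0,0,0],[0,0,0],[0,0,0],[0,0,0],[0,0,0],[0,0,0],[0,0,0],[0,0,0],[0,0,0],[0,0,0]], fingers=[0,0,0.3,1,1,1,1,1,1,1], newtons=15)

```text
time: 22.65
position: [0.6164, 0.1725, 0.1379]
tool_rot: [-0.136, 2.528, -0.041]
ft_force: [0.3, -0.2, -0.3]
grip_width: 0.354
grip_force: 0.0
```

Request:
apply_moves(dp=[[0,0,0],[0,0,0],[0,0,0],[0,0,0],[0,0,0]], twist=[[0,0,0],[0,0,0],[0,0,0],[0,0,0],[0,0,0]], fingers=[1,1,1,1,1])

```text
time: 23.15
position: [0.6167, 0.17, 0.1377]
tool_rot: [-0.133, 2.529, -0.044]
ft_force: [-0.8, -4.9, 3.9]
grip_width: 0.217
grip_force: 15.0
```

```bash
python3 -c "
from h import *
s,_,_=rep((.1267,.166-.107,.041));print(s['grip_width'],s['grip_force'])"
```

```text
q [ 0.2  -0.05 -0.66  2.12  0.45  0.56  0.89] f [-0.8 -4.9  3.9] board pos [0.1283 0.1652 0.0421]
dp [ 0.0017 -0.1062  0.0012] tw [-0.002 -0.002  0.001] rows 3.0
0.21650303275245156 14.97959241271019
```

Request:
apply_moves(dp=[[0,-0.01,0],[0,-0.01,0],[0,-0.01,0],[0,-0.01,0],[0,-0.01,0],[0,-0.01,0],[0,-0.01,0],[0,-0.01,0],[0,0,0],[0,0,0]], twist=[[0,0,0],[0,0,0],[0,0,0],[0,0,0],[0,0,0],[0,0,0],[0,0,0],[0,0,0],[0,0,0],[0,0,0]], fingers=[1,1,1,1,1,1,1,1,1,1])

```text
time: 24.15
position: [0.6225, 0.0922, 0.1398]
tool_rot: [-0.134, 2.532, -0.04]
ft_force: [9.8, 0.4, -11.7]
grip_width: 0.207
grip_force: 14.7
```

```bash
python3 -c "
from h import *
s,_,_=rep((.1267,.166-.107,.041));print(s['grip_width'],s['grip_force'])"
```

```text
q [ 0.25 -0.1  -0.52  2.15  0.22  0.5   1.23] f [  9.8   0.4 -11.7] board pos [0.1262 0.0872 0.0404]
dp [-0.0005 -0.0282 -0.0007] tw [ 0.002 -0.004  0.001] rows 1.0
0.206636522181123 14.727926105260849
```

Request:
apply_moves(dp=[[0,-0.008,-0.001],[0,-0.008,-0.001],[0,-0.006,0],[0,-0.005,0],[0,-0.003,0],[0,-0.002,0],[0,0,0],[0,0,0]], twist=[[0,0,0],[0,0,0],[0,0,0],[0,0,0],[0,0,0],[0,0,0],[0,0,0],[0,0,0]], fingers=[1,1,1,1,1,1,1,1])

```text
time: 24.95
position: [0.6251, 0.0613, 0.146]
tool_rot: [-0.136, 2.528, -0.04]
ft_force: [0.6, 0.7, 0.3]
grip_width: 0.006
grip_force: 0.0
```

```bash
python3 -c "
from h import *
s,_,_=rep((.1267,.166-.107,.041));print(s['grip_width'],s['grip_force'])"
```

```text
q [ 0.26 -0.12 -0.45  2.16  0.13  0.49  1.38] f [0.6 0.7 0.3] board pos [0.1286 0.0559 0.0439]
dp [0.0019 0.0031 0.003 ] tw [ 0.002 -0.001  0.002] rows 1.0
0.006123278702650772 0.0
```

The fingers shut fully, so the grip slipped off the knob. I retract and find the bolt by a mask.

Request:
apply_moves(dp=[[0,0,-0.01],[0,0,-0.02],[0,0,-0.03],[0,0,-0.03],[0.02,0,0],[0.03,0,0],[0,0,0],[0,0,0],[0,0,0]], twist=[[0,0,0],[0,0,0],[0,0,0],[0,0,0],[0,0,0],[0,0,0],[0,0,0],[0,0,0],[0,0,0]], fingers=[0.5,0,0,0,0,0,0,0,0])

```text
time: 25.85
position: [0.5612, 0.0598, 0.1766]
tool_rot: [-0.136, 2.537, -0.046]
ft_force: [-0.4, 0.6, 0.0]
grip_width: 0.741
grip_force: 0.0
```

```bash
python3 - <<'E'
from h import *
s,B,_=rep();T=cam("top");S=cam("side");t=get_image("top");g=get_image("side")
# sample the images at the projected points of rod axis (z 28 top) & knob over board y; print brightness
for nm,C,im in(("top",T,t),("side",S,g)):
    for x,z,l in((.126,.028,"rod"),(.126,.070,"knobtop")):
        L=[]
        for y in np.arange(-.075,.18,.005):
            u,v=pix(C,(B@[x,y,z,1])[:3]);L.append(int(cv2.getRectSubPix(im,(1,1),(float(u),float(v))).mean()))
        print(nm,l,L)
E
```

```text
q [-0.07 -0.3  -0.16  2.24  0.15  0.62  1.34] f [-0.4  0.6  0. ] board pos [0.0938 0.058  0.1058]
dp [0. 0. 0.] tw [-0.002 -0.01   0.004] rows 1.0
top rod [130, 131, 132, 131, 131, 131, 136, 85, 80, 84, 72, 70, 70, 69, 65, 67, 66, 68, 69, 66, 64, 67, 71, 75, 75, 74, 71, 71, 69, 74, 60, 63, 73, 74, 115, 128, 127, 129, 129, 130, 129, 129, 128, 129, 131, 130, 129, 129, 129, 129, 130]
top knobtop [123, 122, 121, 122, 122, 121, 120, 124, 121, 101, 96, 97, 107, 110, 108, 85, 72, 73, 124, 138, 137, 123, 119, 118, 119, 118, 120, 118, 118, 83, 72, 71, 75, 105, 118, 119, 119, 121, 120, 119, 121, 126, 125, 125, 126, 126, 126, 126, 127, 127, 125]
side rod [157, 148, 146, 147, 146, 151, 147, 135, 107, 104, 93, 95, 88, 69, 69, 68, 69, 72, 71, 70, 68, 67, 62, 63, 67, 67, 66, 71, 79, 81, 78, 76, 72, 81, 119, 144, 147, 148, 148, 148, 149, 150, 149, 150, 146, 148, 148, 147, 150, 149, 150]
side knobtop [164, 165, 165, 163, 165, 167, 167, 167, 166, 168, 168, 151, 139, 137, 138, 139, 138, 130, 111, 110, 118, 127, 124, 95, 76, 85, 142, 152, 103, 68, 70, 75, 72, 86, 125, 136, 137, 138, 137, 139, 136, 136, 136, 135, 135, 134, 135, 135, 134, 133, 136]
```

The mask puts the knob at board y ≈ 0.079 and the bolt about 20 mm short of home. I regrip deeper and more firmly.

Request:
apply_moves(dp=[[-0.01,0.01,0],[-0.012,0.011,0],[-0.01,0,0],[0,0,0],[0,0,0]], twist=[[0,-0.01,0.004],[0,0,0],[0,0,0],[0,0,0],[0,0,0]], fingers=[0,0,0,0,0])

```text
time: 26.45
position: [0.5843, 0.083, 0.1912]
tool_rot: [-0.13, 2.531, -0.045]
ft_force: [0.1, -0.1, 0.5]
grip_width: 1.0
grip_force: 0.0
```

```bash
python3 -c "
from h import *
s,_,_=rep((.126,.079,.036));print(s['grip_width'])"
```

```text
q [-0.06 -0.25 -0.21  2.18  0.19  0.63  1.27] f [ 0.1 -0.1  0.5] board pos [0.1234 0.0782 0.1044]
dp [-0.0028  0.001   0.0684] tw [-0.003 -0.003 -0.001] rows 2.0
0.9997593657345789
```

Request:
apply_moves(dp=[[-0.003,0.001,0.02],[0,0,0.025],[0,0,0.023],[0,0,0],[0,0,0],[0,0,0],[0,0,0],[0,0,0],[0,0,0],[0,0,0]], twist=[[-0.003,-0.003,0],[0,0,0],[0,0,0],[0,0,0],[0,0,0],[0,0,0],[0,0,0],[0,0,0],[0,0,0],[0,0,0]], fingers=[0,0,0,1,1,1,1,1,1,1], newtons=30)

```text
time: 27.45
position: [0.6256, 0.0853, 0.1375]
tool_rot: [-0.133, 2.527, -0.04]
ft_force: [-0.2, 0.3, 0.5]
grip_width: 0.445
grip_force: 0.0
```

Request:
apply_moves(dp=[[0,0,0],[0,0,0],[0,0,0],[0,0,0],[0,0,0]], twist=[[0,0,0],[0,0,0],[0,0,0],[0,0,0],[0,0,0]], fingers=[1,1,1,1,1])

```text
time: 27.95
position: [0.6256, 0.0846, 0.1372]
tool_rot: [-0.132, 2.528, -0.041]
ft_force: [-1.5, -2.1, 1.6]
grip_width: 0.207
grip_force: 29.9
```

```bash
python3 -c "
from h import *
s,B,_=rep((.126,.059,.036));print(s['grip_width'],s['grip_force'],B[:3,:3].T@s['ft_force'])"
```

```text
q [-0.03 -0.1  -0.23  2.17  0.28  0.49  1.19] f [-1.5 -2.1  1.6] board pos [0.1263 0.0795 0.0365]
dp [ 0.0003 -0.0205  0.0004] tw [ 0.    -0.    -0.001] rows 1.0
0.20653648030939215 29.930307269096375 [-0.53494543 -2.09335057  2.23093012]
```

Gripped again, with the knob at y 0.0795. I push home.

Request:
apply_moves(dp=[[0,-0.006,0],[0,-0.006,0],[0,-0.005,0],[0,-0.003,0],[0,-0.002,0],[0,0,0],[0,0,0]], twist=[[0,0,0],[0,0,0],[0,0,0],[0,0,0],[0,0,0],[0,0,0],[0,0,0]], fingers=[1,1,1,1,1,1,1])

```text
time: 28.65
position: [0.6277, 0.0637, 0.1374]
tool_rot: [-0.133, 2.528, -0.039]
ft_force: [9.7, 2.6, -9.1]
grip_width: 0.207
grip_force: 29.7
```

```bash
python3 -c "
from h import *
s,B,_=rep((.126,.059,.036));print(s['grip_width'],s['grip_force'],B[:3,:3].T@s['ft_force'])"
```

```text
q [-0.02 -0.1  -0.19  2.17  0.22  0.48  1.29] f [ 9.7  2.6 -9.1] board pos [0.126  0.0585 0.0354]
dp [-0.      0.0005 -0.0006] tw [ 0.002  0.    -0.   ] rows 1.0
0.2074134838038073 29.661833345890045 [  2.91861888   2.30161355 -13.02926715]
```

Request:
apply_moves(dp=[[0,-0.002,0.001],[0,-0.002,0.001],[0,-0.002,0],[0,0,0],[0,0,0]], twist=[[0,0,0],[0,0,0],[0,0,0],[0,0,0],[0,0,0]], fingers=[1,1,1,1,1])

```text
time: 29.15
position: [0.6281, 0.0635, 0.1371]
tool_rot: [-0.14, 2.528, -0.033]
ft_force: [-8.4, 11.7, 4.6]
grip_width: 0.207
grip_force: 30.0
```

```bash
python3 -c "
from h import *
s,B,_=rep((.126,.059,.036));print(s['grip_width'],s['grip_force'],B[:3,:3].T@s['ft_force'])"
```

```text
q [-0.02 -0.1  -0.19  2.17  0.21  0.48  1.31] f [-8.4 11.7  4.6] board pos [0.1262 0.0583 0.035 ]
dp [ 0.0002  0.0007 -0.001 ] tw [0.008 0.    0.004] rows 1.0
0.20736829389590675 29.97036248445511 [-2.97631158 12.09381717  8.57743332]
```

The bolt is against its end stop, with about 0.107 m of total travel. I relieve the push, release and retract.

Request:
apply_moves(dp=[[0,0.005,0],[0,0,0],[0,0,0],[0,0,0],[0,0,0],[0,0,0],[0,0,-0.02],[0,0,-0.03],[0,0,-0.03],[0,0,0]], twist=[[0,0,0],[0,0,0],[0,0,0],[0,0,0],[0,0,0],[0,0,0],[0,0,0],[0,0,0],[0,0,0],[0,0,0]], fingers=[0,0,0,0,0,0,0,0,0,0])

```text
time: 30.15
position: [0.584, 0.0627, 0.2072]
tool_rot: [-0.132, 2.52, -0.039]
ft_force: [-0.4, 0.3, 0.2]
grip_width: 0.98
grip_force: 0.0
```

Request:
apply_moves(dp=[[0.03,0,0],[0.04,0,-0.01],[0.04,0,-0.02],[0.03,0,-0.03],[0,0,0],[0,0,0]], twist=[[0,0,0],[0,0,0],[0,0.1,0],[0,0.1,0],[0,0.1,0],[0,0,0]], fingers=[0,0,0,0,0,0])

```text
time: 30.75
position: [0.4907, 0.0571, 0.1572]
tool_rot: [-0.132, 2.864, -0.071]
ft_force: [-0.1, 0.2, 0.2]
grip_width: 0.999
grip_force: 0.0
```

```bash
python3 - <<'E'
from h import *
s,B,_=rep();t=get_image("top");g=get_image("side")
for nm,C,im in(("top",cam("top"),t),("side",cam("side"),g)):
    for x,z,l in((.126,.028,"rod"),(.126,.070,"knobtop"),(.126,.012,"margin/face")):
        print(nm,l,[int(cv2.getRectSubPix(im,(1,1),tuple(map(float,pix(C,(B@[x,y,z,1])[:3])))).mean()) for y in np.arange(-.075,.18,.005)])
o=cv2.imread("pics/top0.png")[:,:,::-1];d=np.abs(t.astype(int)-o).sum(2)>90
n,l,st,c=cv2.connectedComponentsWithStats(d.astype(np.uint8))
print([tuple(x) for x in st[1:] if x[4]>25])
C=cam("top")
for n,p in dict(foot=(0,0,.024),end=(.14,0,.012)).items():print(n,pix(C,(B@[*p,1])[:3]).round())
E
```

```text
q [-0.08 -0.21 -0.15  2.1   0.08  0.99  1.39] f [-0.1  0.2  0.2] board pos [0.025  0.0625 0.1302]
dp [0. 0. 0.] tw [-0.002 -0.337 -0.002] rows 3.0
top rod [131, 131, 130, 130, 131, 130, 122, 82, 80, 82, 70, 69, 68, 67, 66, 66, 66, 67, 68, 67, 64, 66, 71, 74, 74, 72, 60, 63, 70, 73, 112, 127, 127, 127, 127, 126, 128, 129, 128, 129, 129, 129, 128, 129, 129, 130, 128, 129, 129, 129, 130]
top knobtop [121, 121, 121, 121, 120, 121, 121, 121, 122, 101, 96, 98, 107, 111, 106, 85, 72, 74, 124, 138, 136, 122, 119, 118, 117, 89, 69, 69, 70, 104, 116, 117, 116, 118, 118, 117, 119, 119, 118, 118, 120, 124, 125, 124, 125, 126, 124, 126, 127, 126, 126]
top margin/face [128, 131, 130, 132, 132, 130, 107, 77, 76, 76, 78, 77, 76, 76, 78, 77, 76, 77, 75, 77, 75, 78, 77, 76, 79, 79, 77, 75, 70, 75, 96, 130, 131, 132, 119, 117, 127, 130, 131, 129, 111, 128, 126, 131, 134, 132, 110, 114, 130, 133, 137]
side rod [158, 149, 146, 146, 146, 149, 117, 99, 101, 101, 93, 92, 85, 69, 67, 67, 64, 70, 65, 70, 63, 61, 64, 69, 77, 82, 78, 75, 71, 75, 102, 143, 146, 147, 147, 146, 146, 147, 147, 149, 148, 147, 148, 1
[... 1226 characters left out ...]
.int32(288), np.int32(431), np.int32(26), np.int32(19), np.int32(254)), (np.int32(515), np.int32(440), np.int32(21), np.int32(26), np.int32(209)), (np.int32(334), np.int32(449), np.int32(10), np.int32(25), np.int32(155)), (np.int32(282), np.int32(450), np.int32(16), np.int32(30), np.int32(220)), (np.int32(507), np.int32(451), np.int32(6), np.int32(12), np.int32(51)), (np.int32(346), np.int32(452), np.int32(37), np.int32(28), np.int32(555)), (np.int32(483), np.int32(456), np.int32(20), np.int32(24), np.int32(204)), (np.int32(532), np.int32(459), np.int32(11), np.int32(16), np.int32(78)), (np.int32(453), np.int32(469), np.int32(17), np.int32(11), np.int32(71))]
foot [326. 245.]
end [322. 198.]
```

```bash
python3 -c "
from bench import ctrl
print(ctrl.close_job())"
```

```text
the job is handed in; nothing more can be done
None
```

The job is handed in: I drew the bolt right back, set the margin panel flat on the slope with its foot on the ledge at y ≈ 0, then slid the bolt against its end stop (about 0.107 m of travel, regripped once after a slip); the other panel, bowl and jar look unmoved in the last top view, and the hammer was hidden by the arm there, with no contact force noticed near it.

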